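# Load the half-round die into its cup and set the cup in the block

## Robot

A 7-joint arm with a two-finger parallel gripper is mounted at the origin on the work surface. World frame = base frame: x ahead of the robot, y to its left, z up, the work surface at z = 0. Lengths are in m, angles in rad, forces in N, time in s.
With the tool pointing down it reaches from about 0.4 to 0.925 m from the base axis. Payload 5.6 kg.
Tool frame: the origin (TCP) lies at the very end of the fingers, on their centre line; the grasp point (between the pads) lies 19 mm behind it; z points along the fingers, y is the line along which they close (so a half turn about z gives the same grasp; the last joint's range is limited). The gripper opens to 85 mm and grips with 20 to 120 N. Pads are 22 mm wide; open, the fingers measure 114 mm over their backs; the gripper's body (76 mm by 85 mm) begins 54 mm behind the grasp point. The pads swing forward as they close: fully open they stand 13 mm farther back than shut.
Start: joints at [1.245, 0.468, -0.012, 1.603, 0.006, 1.071, -0.056], TCP at [0.181, -0.624, 0.231] pointing down, gripper open.
Joint ranges: [-2.53, 2.53], [-0.31, 2.02], [-1.57, 1.55], [0.28, 2.44], [-1.29, 4.43], [0.15, 1.84], [-2.92, 2.92]. Speed limits (rad/s): [2.57, 2.57, 3.14, 3.14, 3.14, 3.14, 3.14].

## Interface

Orientations are given as a rotation vector (axis times angle).
In Python, from workcell import * gives the robot as it stands.
- The arm moves only by the tool servo_tool, never from a script. Its argument "increments" is a list of rows, each a list of 2 entries, a list of its own where there are three numbers: the shift along the tool's x, y, z scaled (see below), then the turn, a rotation vector about the tool's x, y, z scaled (see below). A call has 1 to 5 rows; each row shifts and turns the commanded pose from where the row before left it, along the tool's axes as they then stand; what a row does not reach is not made up. The controller multiplies each number of a shift by 0.025 m and each number of a turn by 6 degrees. A row lasts 1/8 s, in which the tool goes at most 62.5 mm and 10.7 degrees, less where a joint would pass 70% of its speed; a pose out of reach is approached as far as the arm can. A call with a number of a shift or a turn outside -1 to 1 is refused whole. A call with a gripper value outside its range is refused whole. "gripper" is the opening, from -1 (shut) to 1 (fully open), set as the call begins (left out, the last holds). The fingers move at their own pace and stop on an object; the grip force is fixed at half the most. Time passes only in rows, so rows that do not move let the fingers close. It gives the time, the measured TCP pose, the force, the opening and the grip force at its end, in the units of the state.
- get_obs(): the state, without advancing time (a new reading comes with each control period).
- camera(name): name is "scene" or "top" or "wrist"; returns a dict with "img" (384x512x3 uint8, red, green, blue), "z_map" (384x512 float32, m along the optical axis (not along the pixel's ray), 0 where there is no reading), "camera_matrix" (3x3 intrinsics, pixels), "pose" (4x4, takes a point from camera to world coordinates). Camera axes: x right, y up, looking along -z (the intrinsics and any distortion apply to the point x, -y, -z); pixel columns grow to the right and rows downward; lengths in m; the calibration is good to about 2 mm. A picture is of the moment at which its call begins.
- sign_off(): hands the job in; it is judged then, once.
The state is a dict: "clock": time; "joints": joint angles; "joint_velocities": joint speeds; "joint_torque": joint torques, N m; "tool_pos": TCP position; "ee_rot": TCP orientation; "contact_force": force on the tool from outside, world axes, zero at the start; "wrist_torque": the same for the moment, N m; "finger_gap": opening from 0.0 (shut) to 1.0 (fully open); "gripper_force": force on a finger pad.
Only numpy, scipy, OpenCV 4.12 (cv2) and the standard library are available. Lean on these libraries where they do the work, as an engineer would, in place of code of your own. Each camera call takes 0.05 s, during which the arm holds its last target. There are 200 camera calls.

## Task

Take the die with the half-round ridge out of the rack and stand its tapered shank fully home in the steel die cup while the cup is still on the bench. Then lift the cup with the die in it and lower it, without dropping it, upright and fully home into the round well of the heavy block, and let go. Leave the other two dies hanging in the rack.

Things in the scene. Friction and masses are not known exactly. Their poses are not given: they have to be found in the camera images.
- fuller_head (a point): Die to use, steel, hung upright in the rack. Head 40 mm long (x), 28 wide (y, flat parallel sides: grasp these), 28 high, top a half-round ridge along x. Below: round flange 53 mm across, 4 thick; tapered shank 42 long, 42 across at top, 16 at foot. Point: head's middle, 14 below the ridge top, 14 above the flange, 60 above the foot. z up. 0.35 kg. Home in the cup: 58 mm above the cup's middle.
- flat_head (a point): A bystander die hanging in the rack, same flange and shank, with a square flat-topped head 37 x 37 mm and 18 mm high. The point is the head's middle, 9 mm above the flange. Leave it.
- point_head (a point): A bystander die hanging in the rack, same flange and shank, with a round pointed head, 32 mm in diameter and 32 mm high. The point is on its axis, 14 mm above the flange. Leave it.
- rack_middle (a point): Fixed steel rack: plate 240 mm (x) by 80 (y), 10 thick, on end legs, top face 65 mm above the bench, with three 46 mm holes in a row along x, 75 mm apart. The three dies hang in them by their flanges, in any order. Point: middle of the plate's top face, at the middle hole.
- cup_middle (a point): Die cup: round steel cup standing loose on the bench, open on top, 80 mm tall, 56 across outside (narrowing in the lowest 25 mm to 42 at the base), bore 46 at the mouth, deeper than the shank. 0.45 kg. Grasp its sides near the rim, also when loaded: the seated die's flange lies on the rim within the outside diameter, its head rises 32 mm above the rim. Point: on the axis, half-way up. z up.
- well (a point): Heavy dark steel block fixed to the bench, 160 mm (x) by 110 (y) by 40 high, with a round well 62 mm across, 32 deep, flat floor, and an unused 31 mm square hole 73 mm from it towards -x. Point: centre of the round well's mouth, level with the block's top. When the cup is fully home on the well's floor, its middle is 8 mm above this point.
There are look-alikes about, which are no part of the job. Leave any brown or turquoise look-alike of the part that bears cup_middle alone.

How it is judged:
By the outcome, as a careful person would: the job done as asked, in the order asked, and still so for the second after the job is handed in, with the robot touching nothing.
It also fails if it takes over 72 s, if anything falls off the work surface, if the arm or the gripper's body presses on something with over 40 N, if the wrist force passes 120 N, or if a joint passes its speed limit or range.

## Working session

There is one attempt and no reset: what is moved stays moved. The work goes in short steps, Python scripts to look and compute and a tool call to move; the robot and the scene stay as the last step left them, time stands still between calls to the robot, and variables do not carry over. Pictures are saved under pics/ and viewed, at most 10 in all, crops included, and the job is handed in when it is done.

Besides the shell and the picture viewer there is one more tool, called after "Emit:" as name(argument=value, ...) on one line, values as JSON. servo_tool: Moves the arm, as the interface text tells. Shifts and turns lie within -1 to 1; 1 stands for 0.025 m of shift or 6 degrees of turn. Its arguments: {"type":"object","properties":{"increments":{"type":"array","items":{"type":"array"}},"gripper":{"type":"number"}},"required":["increments"]}

```bash
mkdir -p pics; ls; cat > h.py <<'E'
from workcell import *
import numpy as np, cv2
from scipy.spatial.transform import Rotation as R
def snap(n):
    c=camera(n); z=c['z_map']; K=c['camera_matrix']; T=c['pose']
    v,u=np.mgrid[:384,:512]
    P=np.stack([(u-K[0,2])/K[0,0]*z,-(v-K[1,2])/K[1,1]*z,-z],-1)
    c['W']=P@T[:3,:3].T+T[:3,3]; c['W'][z==0]=np.nan
    return c
def save(n,im): cv2.imwrite('pics/'+n,im[...,::-1])
E
python3 - <<'E'
from h import *
a=snap('scene');b=snap('top')
np.savez('a.npz',s=a['W'],t=b['W'],si=a['img'],ti=b['img'])
save('top.png',b['img']);save('scene.png',a['img'])
o=get_obs();print(o)
for c in(a,b):print({k:c[k] for k in c if k not in('img','z_map','W')})
print(R.from_rotvec(o['ee_rot']).as_matrix().round(3))
E
```

```text
pics
{'clock': 0.1, 'joints': array([ 1.24499221,  0.46830166, -0.01160349,  1.60351422,  0.00601749,
        1.07140803, -0.05627379]), 'joint_velocities': array([ 1.03818740e-03, -1.55533423e-03, -7.73167819e-04, -2.81649130e-03,
       -9.33003622e-04,  2.53677606e-05,  1.13126450e-03]), 'joint_torque': array([ 1.13051072e-03, -5.33516622e+01,  2.16088886e-02, -2.51964623e+01,
        1.15654294e-02,  4.25526698e-03,  1.41103419e-05]), 'tool_pos': array([ 0.18117685, -0.62372401,  0.23043261]), 'ee_rot': array([-3.10870201e+00, -4.42483662e-01,  5.54768950e-04]), 'contact_force': array([0.13112751, 0.43424428, 0.8331326 ]), 'wrist_torque': array([-0.01074115, -0.00481256, -0.01570259]), 'gripper_force': 0.0, 'finger_gap': 1.0019972373991064}
{'camera_matrix': array([[468.30494473,   0.        , 253.95907628],
       [  0.        , 468.30494473, 190.48641197],
       [  0.        ,   0.        ,   1.        ]]), 'pose': array([[ 0.81913183, -0.36904168,  0.43912559,  1.07682833],
       [ 0.57328155,  0.55242683, -0.60512219, -0.64460127],
       [-0.01926945,  0.74741744,  0.66407519,  0.79184469],
       [ 0.        ,  0.        ,  0.        ,  1.        ]])}
{'camera_matrix': array([[444.01034498,   0.        , 253.75456198],
       [  0.        , 444.01034498, 193.41916681],
       [  0.        ,   0.        ,   1.        ]]), 'pose': array([[ 0.01147174,  0.99073359, -0.13533425,  0.46823788],
       [-0.9998296 ,  0.00940747, -0.01588281,  0.00307957],
       [-0.01446248,  0.13549339,  0.99067269,  1.11881005],
       [ 0.        ,  0.        ,  0.        ,  1.        ]])}
[[ 0.96   0.279 -0.001]
 [ 0.279 -0.96   0.001]
 [-0.    -0.002 -1.   ]]
```

View pics/top.png

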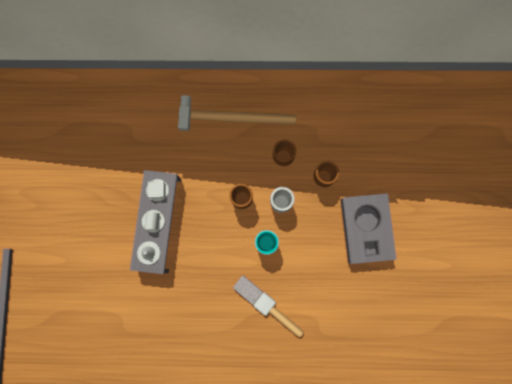

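View pics/scene.png

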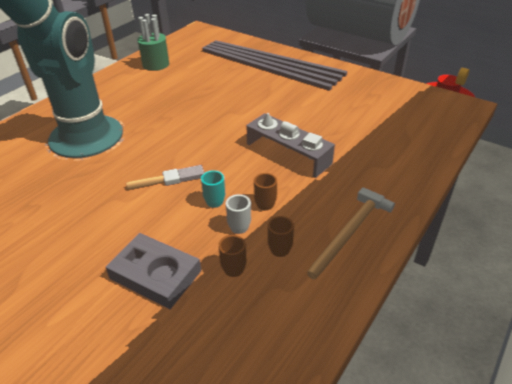

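Top view: the rack is at about (155,221). Its dies are a square flat head at (157,189), probably the ridge at (152,221) and the pointed head at (148,252). The cup candidates are grey steel (282,199), turquoise (267,242), and brown (241,196), (284,153) and (326,174). Grey fits "steel". The block is at (368,230), with the round well at (368,218). I'll measure these and confirm in a crop.

```bash
python3 - <<'E'
from h import *
d=np.load('a.npz')
t,ti,s,si=d['t'],d['ti'],d['s'],d['si']
def st(u0,u1,v0,v1,zlo,zhi,W=t):
    P=W[v0:v1,u0:u1].reshape(-1,3);P=P[(P[:,2]>zlo)&(P[:,2]<zhi)];return P
def circ(P):
    (x,y),r=cv2.minEnclosingCircle(P[:,:2].astype(np.float32));return np.round([x,y,r],4),len(P),np.median(P[:,2]).round(4)
print('cup',circ(st(265,300,182,215,.072,.09)))
for n,b in dict(flat=(143,173,175,204),full=(138,168,207,236),pt=(134,163,238,267)).items():
    print(n,circ(st(*b,.074,.12)),np.nanmax(t[b[2]:b[3],b[0]:b[1],2]))
P=st(125,185,165,280,.058,.067);print('rack',cv2.minAreaRect((P[:,:2]*1000).astype(np.float32)))
P=st(138,168,207,236,.082,.12);print('head',cv2.minAreaRect((P[:,:2]*1000).astype(np.float32)))
P=st(330,410,185,275,.033,.047);print('block',cv2.minAreaRect((P[:,:2]*1000).astype(np.float32)),np.median(P[:,2]))
print('well',circ(st(345,390,195,238,.0,.025)),circ(st(358,385,238,262,-.01,.03)))
a=cv2.resize(ti[165:280,120:310],None,fx=4,fy=4,interpolation=2)
b=cv2.resize(si[100:240,190:345],None,fx=4,fy=4,interpolation=2)
save('c.png',cv2.resize(np.vstack([a,np.pad(b,((0,0),(0,140),(0,0)))]),None,fx=.58,fy=.58,interpolation=3))
E
```

```text
cup (array([ 0.5989, -0.0464,  0.0281]), 153, np.float64(0.0799))
flat (array([0.6176, 0.2514, 0.0247]), 263, np.float64(0.0869)) 0.09243197773384138
full (array([0.5434, 0.2593, 0.0234]), 227, np.float64(0.0943)) 0.1014505115440052
pt (array([0.4738, 0.2629, 0.0206]), 140, np.float64(0.0851)) 0.10389080892188507
rack ((543.5231323242188, 259.71990966796875), (81.40412902832031, 240.225341796875), 84.22632598876953)
head ((543.4534301757812, 259.11859130859375), (27.60272216796875, 39.845703125), 85.45524597167969)
block ((534.0155639648438, -258.6935119628906), (160.0277557373047, 111.68440246582031), 5.88698148727417) 0.03987593668100686
well (array([ 0.5665, -0.2626,  0.0778]), 501, np.float64(0.0085)) (array([ 0.4779, -0.2796,  0.0335]), 163, np.float64(0.0087))
```

View pics/c.png

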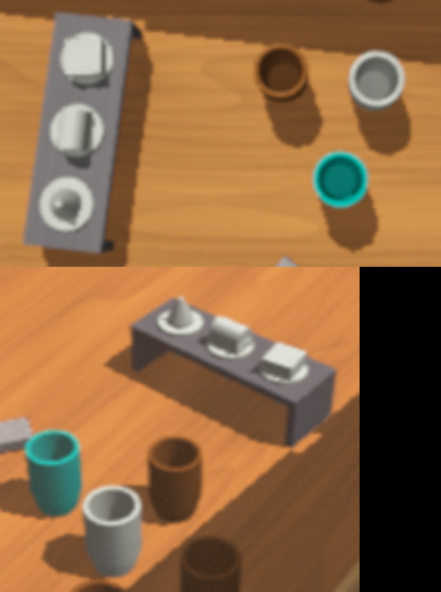

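The crop confirms that the ridged die is the middle one in the rack, at about (0.543,0.259) with yaw about -5°. The steel cup is the light grey one at (0.599,-0.046). I'll travel above the die now.

Emit:
servo_tool(increments=[[[0,0,0],[0,0,0.7]],[[0,0,0],[0,0,0.7]],[[0,0,0],[0,0,0.7]],[[0,0,0],[0,0,0.7]],[[0,0,0],[0,0,0.7]]], gripper=1)

```text
clock: 0.72
tool_pos: [0.1812, -0.6239, 0.2307]
ee_rot: [-3.138, 0.135, 0.001]
contact_force: [-0.3, -0.1, 0.6]
finger_gap: 0.999
gripper_force: 0.0
```

Emit:
servo_tool(increments=[[[1,-1,0],[0,0,0]],[[1,-1,0],[0,0,0]],[[1,-1,0],[0,0,0]],[[1,-1,0],[0,0,0]],[[1,-1,0],[0,0,0]]])

```text
clock: 1.35
tool_pos: [0.317, -0.5091, 0.2309]
ee_rot: [-3.138, 0.132, 0.001]
contact_force: [0.2, -0.5, 0.6]
finger_gap: 1.003
gripper_force: 0.0
```

Emit:
servo_tool(increments=[[[1,-1,0],[0,0,0]],[[1,-1,0],[0,0,0]],[[1,-1,0],[0,0,0]],[[1,-1,0],[0,0,0]],[[1,-1,0],[0,0,0]]])

```text
clock: 1.98
tool_pos: [0.4519, -0.395, 0.2309]
ee_rot: [-3.138, 0.132, 0.001]
contact_force: [-0.5, -0.5, 0.6]
finger_gap: 0.999
gripper_force: 0.0
```

Emit:
servo_tool(increments=[[[1,-1,0],[0,0,0]],[[0.4,-1,0],[0,0,0]],[[0,-1,0],[0,0,0]],[[0,-1,0],[0,0,0]],[[0,-1,0],[0,0,0]]])

```text
clock: 2.6
tool_pos: [0.4965, -0.2734, 0.2308]
ee_rot: [-3.138, 0.131, 0.001]
contact_force: [-0.1, 0.5, 0.3]
finger_gap: 0.999
gripper_force: 0.0
```

```bash
python3 - <<'E'
from h import *
c=snap('wrist');o=get_obs();W=c['W']
np.savez('w1.npz',W=W,img=c['img']);save('w1.png',c['img'])
print(c['pose'].round(3),o['tool_pos'],c['camera_matrix'].round(1))
m=(W[...,2]>.034)&(W[...,2]<.046)
P=W[m];print(len(P),cv2.minAreaRect((P[:,:2]*1000).astype(np.float32)),np.median(P[:,2]))
# well edge: holes in block-top mask
k=m.astype(np.uint8)
cs,h=cv2.findContours(k,cv2.RETR_CCOMP,cv2.CHAIN_APPROX_NONE)
for q,hh in zip(cs,h[0]):
    if hh[3]>=0 and len(q)>40:
        q=q[:,0];p=W[q[:,1],q[:,0],:2];A=np.c_[2*p,np.ones(len(p))];s=np.linalg.lstsq(A,(p**2).sum(1),rcond=None)[0]
        print(len(q),s[:2].round(4),np.sqrt(s[2]+s[:2]@s[:2]).round(4),q.mean(0))
E
```

```text
[[-0.083  0.958  0.275  0.568]
 [-0.997 -0.079 -0.024 -0.28 ]
 [-0.001 -0.276  0.961  0.374]
 [ 0.     0.     0.     1.   ]] [ 0.49729659 -0.26922609  0.23083863] [[272.4   0.  253.8]
 [  0.  272.4 193.6]
 [  0.    0.    1. ]]
11337 ((479.03265380859375, -346.0425109863281), (724.0232543945312, 253.23876953125), 68.71671295166016) 0.040424185349326514
95 [ 0.4887 -0.2652] 0.0183 [247.35789474 180.69473684]
149 [ 0.5609 -0.2579] 0.031 [235.85234899 122.26174497]
```

View pics/w1.png

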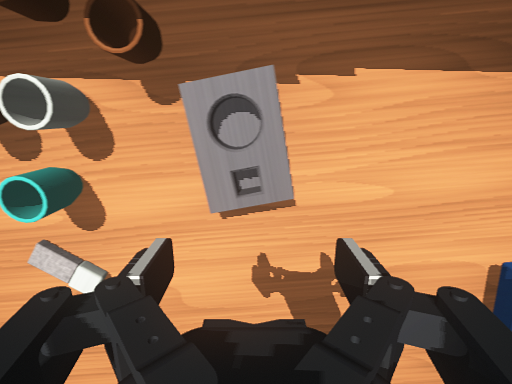

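Wrist view: the block's round well at (236,122) fits a circle at (0.561,-0.258) with r 31 mm, and the square hole is 73 mm away, so both match the description. The steel cup is at the left (28,102). I'll go on to the die.

Emit:
servo_tool(increments=[[[0,-1,0],[0,0,0]],[[0,-1,0],[0,0,0]],[[0,-1,0],[0,0,0]],[[0,-1,0],[0,0,0]],[[0,-1,0],[0,0,0]]])

```text
clock: 3.28
tool_pos: [0.507, -0.1493, 0.231]
ee_rot: [3.139, -0.132, -0.001]
contact_force: [0.1, -0.4, 0.3]
finger_gap: 1.002
gripper_force: 0.0
```

Emit:
servo_tool(increments=[[[0,-1,0],[0,0,0]],[[0,-1,0],[0,0,0]],[[0,-1,0],[0,0,0]],[[0,-1,0],[0,0,0]],[[0,-1,0],[0,0,0]]])

```text
clock: 3.9
tool_pos: [0.5176, -0.0248, 0.231]
ee_rot: [3.139, -0.132, -0.001]
contact_force: [-0.5, 0.4, -0.8]
finger_gap: 1.002
gripper_force: 0.0
```

Emit:
servo_tool(increments=[[[0,-1,0],[0,0,0]],[[0,-1,0],[0,0,0]],[[0,-1,0],[0,0,0]],[[0,-1,0],[0,0,0]],[[0,-1,0],[0,0,0]]])

```text
clock: 4.53
tool_pos: [0.5281, 0.0997, 0.2309]
ee_rot: [3.139, -0.132, -0.001]
contact_force: [1.1, -0.6, 0.3]
finger_gap: 1.0
gripper_force: 0.0
```

Emit:
servo_tool(increments=[[[0,-1,0],[0,0,0]],[[0,-1,0],[0,0,0]],[[0,-1,0],[0,0,0]],[[0,-1,0],[0,0,0]],[[0,-1,0],[0,0,0]]])

```text
clock: 5.15
tool_pos: [0.5387, 0.2242, 0.2309]
ee_rot: [3.138, -0.132, -0.001]
contact_force: [0.3, 0.0, -0.3]
finger_gap: 1.003
gripper_force: 0.0
```

```bash
python3 - <<'E'
from h import *
c=snap('wrist');W=c['W'];o=get_obs()
np.savez('w2.npz',W=W,img=c['img']);save('w2.png',c['img'])
print(o['tool_pos'],R.from_rotvec(o['ee_rot']).as_matrix().round(3))
d=np.hypot(W[...,0]-.543,W[...,1]-.259)
P=W[(d<.035)&(W[...,2]>.078)];print(len(P),cv2.minAreaRect((P[:,:2]*1000).astype(np.float32)))
P=P[P[:,2]>.092];print('ridge',len(P),P.mean(0),np.percentile(P[:,2],98),cv2.fitLine(P[:,:2].astype(np.float32),2,0,.01,.01).ravel())
P=W[(d<.04)&(W[...,2]>.0672)];print('flange',cv2.minEnclosingCircle(P[:,:2].astype(np.float32)))
E
```

```text
[0.53815921 0.22846606 0.23098726] [[ 0.997 -0.08  -0.   ]
 [-0.08  -0.997  0.003]
 [-0.001 -0.003 -1.   ]]
20693 ((545.3040161132812, 259.4266357421875), (68.16617584228516, 40.639366149902344), 84.97667694091797)
ridge 20445 [0.55279378 0.26178399 0.29872132] 0.33160579398379275 [ 0.14551546 -0.989356    0.5527938   0.261784  ]
flange ((0.5446212887763977, 0.258853942155838), 0.03966532647609711)
```

View pics/w2.png

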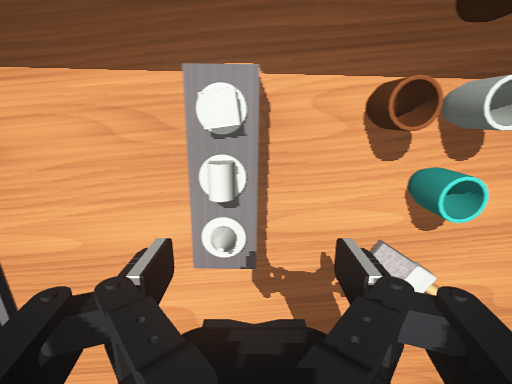

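Wrist view: the rack dies are flat (220,107), ridged (222,180) and pointed (223,237), so the ridged die is again the middle one. The finger points contaminated that fit, so I'll recompute with a height limit.

```bash
python3 - <<'E'
from h import *
W=np.load('w2.npz')['W']
d=np.hypot(W[...,0]-.543,W[...,1]-.259);z=W[...,2]
P=W[(d<.035)&(z>.078)&(z<.11)];print(len(P),cv2.minAreaRect((P[:,:2]*1000).astype(np.float32)))
print(np.percentile(P[:,2],98))
P=W[(d<.033)&(z>.0675)&(z<.11)];print('flange',cv2.minEnclosingCircle(P[:,:2].astype(np.float32)))
E
```

```text
1022 ((545.2252197265625, 258.0689697265625), (27.754484176635742, 40.618858337402344), 85.50303649902344)
0.09820606806379623
flange ((0.5454044938087463, 0.2591056823730469), 0.027220530435442924)
```

Emit:
servo_tool(increments=[[[0.2,-0.6,0],[0,0,0]],[[0,-0.6,0],[0,0,0]],[[0,0,1],[0,0,0]],[[0,0,1],[0,0,0]],[[0,0,1],[0,0,0]]], gripper=0.2)

```text
clock: 5.82
tool_pos: [0.5463, 0.2533, 0.1555]
ee_rot: [3.139, -0.132, 0.0]
contact_force: [0.1, 0.7, -0.3]
finger_gap: 0.598
gripper_force: 0.0
```

Emit:
servo_tool(increments=[[[0,0,1],[0,0,0]],[[0,0,0.8],[0,0,0]],[[0,0,0.5],[0,0,0]],[[0,0,0.5],[0,0,0]],[[0,0,0],[0,0,0]]])

```text
clock: 6.45
tool_pos: [0.5457, 0.2531, 0.0855]
ee_rot: [3.138, -0.132, -0.002]
contact_force: [-0.3, 0.6, 0.0]
finger_gap: 0.6
gripper_force: 0.0
```

Emit:
servo_tool(increments=[[[0,-0.2,0],[0,0,0]],[[0,0,0.3],[0,0,0]],[[0,0,0.3],[0,0,0]],[[0,0,0],[0,0,0]]])

```text
clock: 6.95
tool_pos: [0.5459, 0.2579, 0.0704]
ee_rot: [3.138, -0.132, -0.002]
contact_force: [0.5, -0.1, -0.4]
finger_gap: 0.601
gripper_force: 0.0
```

Emit:
servo_tool(increments=[[[0,0,0],[0,0,0]],[[0,0,0],[0,0,0]],[[0,0,0],[0,0,0]],[[0,0,0],[0,0,0]]], gripper=-1)

```text
clock: 7.45
tool_pos: [0.5467, 0.2585, 0.0716]
ee_rot: [-3.139, 0.132, -0.001]
contact_force: [-0.2, -1.0, 3.4]
finger_gap: 0.308
gripper_force: 60.8
```

Emit:
servo_tool(increments=[[[0,0,-0.5],[0,0,0]],[[0,0,-1],[0,0,0]],[[0,0,-1],[0,0,0]],[[0,0,-1],[0,0,0]],[[0,0,-1],[0,0,0]]])

```text
clock: 8.07
tool_pos: [0.546, 0.2579, 0.1845]
ee_rot: [3.138, -0.132, -0.002]
contact_force: [-0.5, -0.5, -3.7]
finger_gap: 0.307
gripper_force: 60.0
```

Emit:
servo_tool(increments=[[[0,0,-1],[0,0,0]],[[0,0,-0.5],[0,0,0]],[[0,1,0],[0,0,0]],[[0.5,1,0],[0,0,0]],[[0.5,1,0],[0,0,0]]])

```text
clock: 8.7
tool_pos: [0.5647, 0.1805, 0.2207]
ee_rot: [3.138, -0.131, -0.002]
contact_force: [1.1, -0.2, -4.1]
finger_gap: 0.308
gripper_force: 60.2
```

Emit:
servo_tool(increments=[[[0.5,1,0],[0,0,0]],[[0.5,1,0],[0,0,0]],[[0.5,1,0],[0,0,0]],[[0.5,1,0],[0,0,0]],[[0,1,0],[0,0,0]]])

```text
clock: 9.32
tool_pos: [0.6045, 0.0515, 0.2204]
ee_rot: [3.138, -0.132, -0.002]
contact_force: [-0.7, 0.3, -3.0]
finger_gap: 0.308
gripper_force: 60.2
```

```bash
python3 - <<'E'
from h import *
o=get_obs();c=snap('wrist')
print(o['tool_pos'],o['finger_gap'],o['contact_force'])
save('w3.png',c['img'])
for n,W in(('w1',np.load('w1.npz')['W']),('w2',np.load('w2.npz')['W']),('now',c['W']),('top',np.load('a.npz')['t'])):
    d=np.hypot(W[...,0]-.599,W[...,1]+.0465);z=W[...,2]
    P=W[(d<.036)&(z>.076)&(z<.084)]
    if len(P)>5:
        p=P[:,:2];s=np.linalg.lstsq(np.c_[2*p,np.ones(len(p))],(p**2).sum(1),rcond=None)[0]
        print(n,len(P),P[:,2].mean(),cv2.minEnclosingCircle(P[:,:2].astype(np.float32)),s[:2])
E
```

```text
[0.60447695 0.05145378 0.22038072] 0.3081780545176304 [-0.73663461  0.29652652 -2.9694597 ]
w1 1030 0.07974185321592593 ((0.6011475324630737, -0.048308584839105606), 0.028698500245809555) [ 0.60026039 -0.04931194]
w2 516 0.0794294969288884 ((0.600673258304596, -0.04472382739186287), 0.027451291680336) [ 0.60086439 -0.04571613]
now 754 0.07976109139232712 ((0.6007795929908752, -0.047560952603816986), 0.02827731892466545) [ 0.60126608 -0.04715437]
top 135 0.07998460253371724 ((0.5985794067382812, -0.04633401706814766), 0.02776957117021084) [ 0.59855553 -0.04615251]
```

View pics/w3.png

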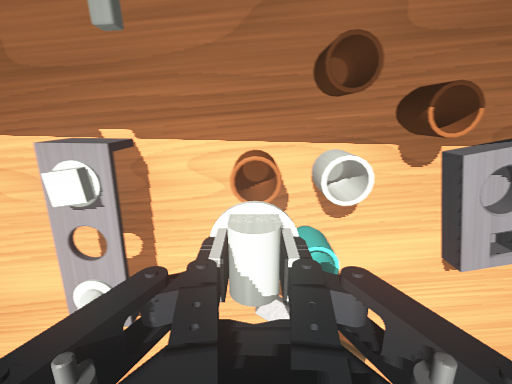

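Wrist view: the die is held upright at (255,250), its hole in the rack is empty at (90,240) and the steel cup is at (343,178). The cup measures (0.6005,-0.047). I'll move above it.

Emit:
servo_tool(increments=[[[0.15,1,0],[0,0,0]],[[0,1,0],[0,0,0]],[[0,1,0],[0,0,0]],[[0,0.8,0],[0,0,0]],[[0,0,0],[0,0,0]]])

```text
clock: 10.0
tool_pos: [0.5999, -0.0442, 0.2209]
ee_rot: [3.138, -0.137, -0.001]
contact_force: [0.1, -0.3, -3.5]
finger_gap: 0.312
gripper_force: 60.2
```

Emit:
servo_tool(increments=[[[0,0,1],[0,0,0]],[[0,0,1],[0,0,0]],[[0,0,0],[0,0,0]],[[0,0,0],[0,0,0]]])

```text
clock: 10.5
tool_pos: [0.601, -0.0412, 0.1721]
ee_rot: [-3.138, 0.13, -0.002]
contact_force: [0.2, 0.1, -3.7]
finger_gap: 0.308
gripper_force: 60.0
```

```bash
python3 - <<'E'
from h import *
c=snap('wrist');t=snap('top');s=snap('scene');o=get_obs()
print(o['tool_pos'],R.from_rotvec(o['ee_rot']).as_matrix().round(3)[:,2])
for n,W in(('now',c['W']),('top',t['W']),('scene',s['W'])):
    d=np.hypot(W[...,0]-.6,W[...,1]+.0465);z=W[...,2]
    P=W[(d<.036)&(z>.076)&(z<.084)]
    if len(P)>5:print(n,len(P),cv2.minEnclosingCircle(P[:,:2].astype(np.float32)))
    # die flange
    dd=np.hypot(W[...,0]-o['tool_pos'][0],W[...,1]-o['tool_pos'][1]); P=W[(dd<.035)&(abs(z-o['tool_pos'][2]+.003)<.005)]
    if len(P)>5:print(' flange',len(P),cv2.minEnclosingCircle(P[:,:2].astype(np.float32)))
save('s4.png',cv2.resize(s['img'][100:260,160:330],None,fx=3.5,fy=3.5,interpolation=2))
E
```

```text
[ 0.6010787  -0.04190646  0.172534  ] [ 0.002 -0.    -1.   ]
now 624 ((0.6007124185562134, -0.04786384105682373), 0.028039634227752686)
 flange 1150 ((0.6056919097900391, -0.04222796857357025), 0.025414247065782547)
scene 157 ((0.5991894006729126, -0.04900621250271797), 0.029679110273718834)
 flange 128 ((0.5983128547668457, -0.045553743839263916), 0.027135469019412994)
```

View pics/s4.png

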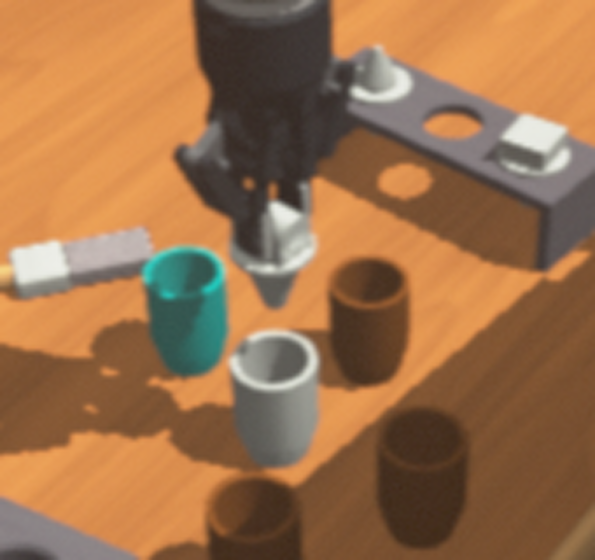

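The die hangs upright just above the steel cup, with its tip at (275,300) in the crop and the cup mouth at (275,362). It needs a shift of about 5 mm towards -y, then I can lower it.

Emit:
servo_tool(increments=[[[0,0.2,0],[0,0,0]],[[0,0,0.8],[0,0,0]],[[0,0,0.8],[0,0,0]],[[0,0,0.6],[0,0,0]],[[0,0,0],[0,0,0]]])

```text
clock: 11.28
tool_pos: [0.5991, -0.0475, 0.1152]
ee_rot: [3.139, -0.132, -0.004]
contact_force: [0.1, 0.6, -3.9]
finger_gap: 0.312
gripper_force: 60.1
```

Emit:
servo_tool(increments=[[[0,0,0.4],[0,0,0]],[[0,0,0.3],[0,0,0]],[[0,0,0.2],[0,0,0]],[[0,0,0.2],[0,0,0]],[[0,0,0],[0,0,0]]])

```text
clock: 11.9
tool_pos: [0.6, -0.0472, 0.0885]
ee_rot: [-3.139, 0.131, -0.0]
contact_force: [0.5, 0.2, -3.1]
finger_gap: 0.309
gripper_force: 60.1
```

Emit:
servo_tool(increments=[[[0,0,0.1],[0,0,0]],[[0,0,0.05],[0,0,0]],[[0,0,0],[0,0,0]]])

```text
clock: 12.28
tool_pos: [0.6005, -0.0472, 0.0866]
ee_rot: [3.139, -0.132, 0.002]
contact_force: [-2.5, -0.6, 5.9]
finger_gap: 0.311
gripper_force: 61.4
```

Emit:
servo_tool(increments=[[[0,0,0],[0,0,0]],[[0,0,0],[0,0,0]],[[0,0,0],[0,0,0]],[[0,0,0],[0,0,0]]], gripper=1)

```text
clock: 12.78
tool_pos: [0.5999, -0.0472, 0.0849]
ee_rot: [3.139, -0.132, -0.0]
contact_force: [0.2, 0.1, 0.8]
finger_gap: 0.999
gripper_force: 0.0
```

```bash
python3 - <<'E'
from h import *
c=snap('wrist');s=snap('scene');o=get_obs()
print(o['tool_pos'],o['finger_gap'],o['contact_force'])
for n,W in(('now',c['W']),('scene',s['W'])):
    d=np.hypot(W[...,0]-.6,W[...,1]+.0465);z=W[...,2]
    P=W[(d<.034)&(z>.08)&(z<.088)]
    if len(P)>5:print(n,len(P),cv2.minEnclosingCircle(P[:,:2].astype(np.float32)),np.median(P[:,2]))
    P=W[(d<.034)&(z>.09)&(z<.118)]
    if len(P)>5:print(n,'head',len(P),P.mean(0),np.percentile(P[:,2],[50,98]))
save('s5.png',np.hstack([cv2.resize(s['img'][130:260,170:300],(400,400),interpolation=2),cv2.resize(c['img'][100:356,128:384],(400,400))]))
E
```

```text
[ 0.59980069 -0.04721247  0.08492667] 0.9971255697745368 [-0.86027765 -0.0760008  -0.2564677 ]
now 2845 ((0.6005508303642273, -0.048159945756196976), 0.02782444655895233) 0.08432190724720234
now head 4578 [ 0.60303267 -0.0480731   0.10827509] [0.11015024 0.1130389 ]
scene 128 ((0.6021332740783691, -0.0514640249311924), 0.025909341871738434) 0.08392288289027366
scene head 249 [ 0.60184583 -0.05486856  0.10452786] [0.10612645 0.11318758]
```

View pics/s5.png

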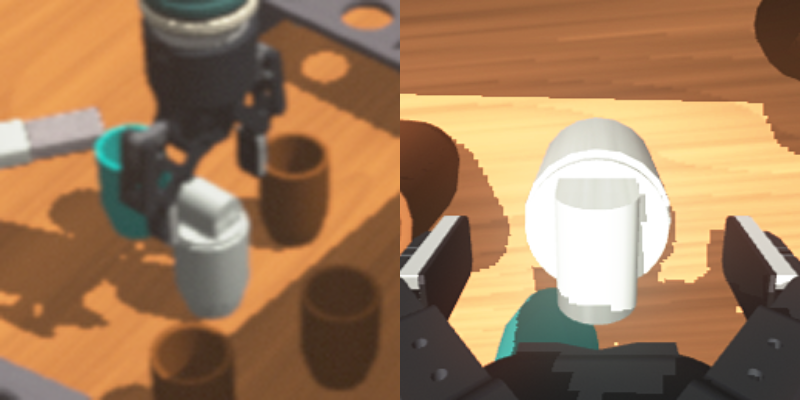

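The die is seated: flange at z≈0.084 and ridge top at 0.112–0.113, as expected. The cup stands upright with its centre at (0.6005,-0.048). The fingers are open on both sides of it, so I'll lower and grip.

Emit:
servo_tool(increments=[[[0,0,0.5],[0,0,0]],[[0,0,0.5],[0,0,0]],[[0,0,0.5],[0,0,0]],[[0,0,0],[0,0,0]]])

```text
clock: 13.38
tool_pos: [0.5987, -0.0471, 0.0457]
ee_rot: [-3.139, 0.131, 0.005]
contact_force: [0.1, 0.2, -0.1]
finger_gap: 0.997
gripper_force: 0.0
```

Emit:
servo_tool(increments=[[[0,0,0],[0,0,0]],[[0,0,0],[0,0,0]],[[0,0,0],[0,0,0]],[[0,0,0],[0,0,0]]], gripper=-1)

```text
clock: 13.88
tool_pos: [0.6003, -0.0474, 0.0484]
ee_rot: [3.139, -0.132, 0.002]
contact_force: [-1.8, -0.7, 5.8]
finger_gap: 0.649
gripper_force: 63.8
```

Emit:
servo_tool(increments=[[[0,0,-0.3],[0,0,0]],[[0,0,-0.5],[0,0,0]],[[0,0,0],[0,0,0]],[[0,0,0],[0,0,0]]])

```text
clock: 14.38
tool_pos: [0.5995, -0.0472, 0.0673]
ee_rot: [3.139, -0.132, -0.001]
contact_force: [0.0, -0.2, -8.6]
finger_gap: 0.642
gripper_force: 65.3
```

Emit:
servo_tool(increments=[[[0,0,-0.8],[0,0,0]],[[0,0,-0.9],[0,0,0]],[[0,0,-0.9],[0,0,0]],[[0,0,-0.9],[0,0,0]],[[0,0.5,0],[0,0,0]]])

```text
clock: 15.0
tool_pos: [0.6007, -0.0585, 0.158]
ee_rot: [-3.138, 0.128, -0.009]
contact_force: [-0.1, 0.2, -9.3]
finger_gap: 0.643
gripper_force: 66.8
```

Emit:
servo_tool(increments=[[[-0.2,1,0],[0,0,0]],[[-0.2,1,0],[0,0,0]],[[-0.2,1,0],[0,0,0]],[[-0.2,1,0],[0,0,0]],[[0,1,0],[0,0,0]]])

```text
clock: 15.62
tool_pos: [0.5667, -0.1844, 0.154]
ee_rot: [3.139, -0.133, -0.004]
contact_force: [-0.7, -0.3, -8.1]
finger_gap: 0.644
gripper_force: 66.7
```

Emit:
servo_tool(increments=[[[0,1,0],[0,0,0]],[[0,0.9,0],[0,0,0]],[[0,0.6,0],[0,0,0]],[[0,0.5,0],[0,0,0]],[[0,0,0],[0,0,0]]])

```text
clock: 16.25
tool_pos: [0.5617, -0.2585, 0.1547]
ee_rot: [3.138, -0.134, -0.001]
contact_force: [-0.2, 0.6, -8.4]
finger_gap: 0.643
gripper_force: 66.7
```

```bash
python3 - <<'E'
from h import *
c=snap('wrist');t=snap('top');o=get_obs()
T=o['tool_pos'];print(T,o['finger_gap'],o['contact_force'],R.from_rotvec(o['ee_rot']).as_matrix().round(3)[:,2])
for n,W in(('now',c['W']),('top',t['W'])):
    z=W[...,2];d=np.hypot(W[...,0]-T[0],W[...,1]-T[1])
    P=W[(d<.034)&(abs(z-T[2]-.0365)<.004)]
    if len(P)>5:print(n,'flange',len(P),cv2.minEnclosingCircle(P[:,:2].astype(np.float32)),np.median(P[:,2]))
save('s6.png',np.hstack([cv2.resize(t['img'][150:300,300:450],(400,400),interpolation=2),cv2.resize(c['img'],(400,300))[:400].copy() if 0 else np.pad(cv2.resize(c['img'],(400,300)),((0,100),(0,0),(0,0)))]))
E
```

```text
[ 0.56226741 -0.25623381  0.15486195] 0.644175789502744 [ 0.82511119  0.09947095 -8.47998555] [-0.     0.001 -1.   ]
now flange 4553 ((0.5648632049560547, -0.25681400299072266), 0.032920099794864655) 0.1906513564974025
top flange 59 ((0.5438599586486816, -0.24838154017925262), 0.02043965272605419) 0.19039579491596947
```

View pics/s6.png

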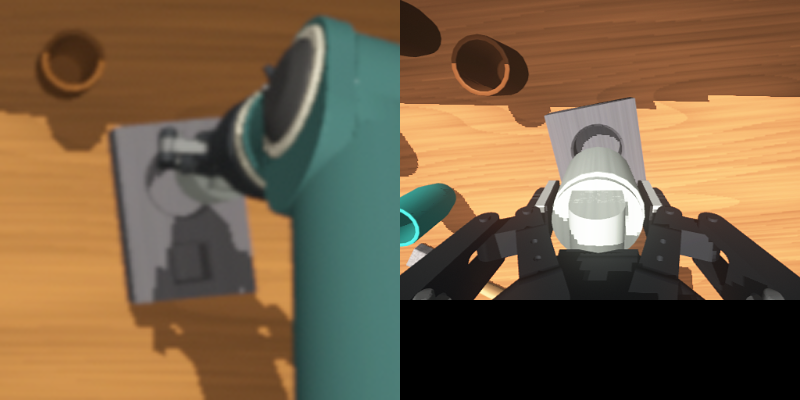

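The loaded cup is held upright near the well. I'll cross-check the well position using the static top and scene images.

```bash
python3 - <<'E'
from h import *
d=np.load('a.npz')
def fit(W,n):
    z=W[...,2]
    m=((abs(z-.040)<.006)&(abs(W[...,0]-.534)<.1)&(abs(W[...,1]+.2587)<.08)).astype(np.uint8)
    cs,h=cv2.findContours(m,cv2.RETR_CCOMP,cv2.CHAIN_APPROX_NONE)
    for q,hh in zip(cs,h[0]):
        if hh[3]>=0 and len(q)>15:
            q=q[:,0];p=W[q[:,1],q[:,0],:2];s=np.linalg.lstsq(np.c_[2*p,np.ones(len(p))],(p**2).sum(1),rcond=None)[0]
            print(n,len(q),s[:2].round(4),np.sqrt(s[2]+s[:2]@s[:2]).round(4))
    P=W[m>0];print(n,cv2.minAreaRect((P[:,:2]*1000).astype(np.float32)))
fit(d['t'],'top');fit(d['s'],'scene');fit(np.load('w1.npz')['W'],'w1')
c=snap('wrist');fit(c['W'],'now')
s=snap('scene');W=s['W'];T=get_obs()['tool_pos']
z=W[...,2];P=W[(np.hypot(W[...,0]-T[0],W[...,1]-T[1])<.034)&(abs(z-T[2]-.034)<.006)]
print(T,'scene rim',len(P),cv2.minEnclosingCircle(P[:,:2].astype(np.float32)))
E
```

```text
top 51 [ 0.4862 -0.2635] 0.0188
top 74 [ 0.5586 -0.2556] 0.0317
top ((534.0155639648438, -258.6935119628906), (160.0277557373047, 111.68440246582031), 5.88698148727417)
scene 80 [ 0.5589 -0.26  ] 0.0318
scene 43 [ 0.4866 -0.2677] 0.0189
scene ((532.6090087890625, -261.87274169921875), (163.90670776367188, 112.80287170410156), 5.724062919616699)
w1 95 [ 0.4887 -0.2652] 0.0183
w1 149 [ 0.5609 -0.2579] 0.031
w1 ((535.819091796875, -260.2041320800781), (160.6956329345703, 110.33149719238281), 5.925860404968262)
now ((560.9472045898438, -257.689208984375), (109.71746826171875, 110.4380874633789), 5.88376522064209)
[ 0.56248448 -0.25587903  0.15503108] scene rim 277 ((0.5669519305229187, -0.2567739486694336), 0.03247711434960365)
```

Emit:
servo_tool(increments=[[[-0.08,0.07,0],[0,0,0]],[[0,0,0.8],[0,0,0]],[[0,0,0.8],[0,0,0]],[[0,0,0.6],[0,0,0]],[[0,0,0],[0,0,0]]])

```text
clock: 17.08
tool_pos: [0.5586, -0.2582, 0.0976]
ee_rot: [-3.137, 0.131, 0.007]
contact_force: [-0.2, 0.2, -8.9]
finger_gap: 0.648
gripper_force: 66.6
```

Emit:
servo_tool(increments=[[[0,0,0.4],[0,0,0]],[[0,0,0.3],[0,0,0]],[[0,0,0],[0,0,0]]])

```text
clock: 17.45
tool_pos: [0.5595, -0.2587, 0.0819]
ee_rot: [-3.138, 0.132, 0.002]
contact_force: [-0.6, 0.5, -8.6]
finger_gap: 0.645
gripper_force: 66.6
```

Emit:
servo_tool(increments=[[[0.03,-0.04,0.2],[0,0,0]],[[0,0,0.2],[0,0,0]],[[0,0,0.2],[0,0,0]],[[0,0,0],[0,0,0]]])

```text
clock: 17.95
tool_pos: [0.5604, -0.2578, 0.0669]
ee_rot: [-3.139, 0.132, 0.002]
contact_force: [-0.1, -0.4, -8.7]
finger_gap: 0.648
gripper_force: 66.6
```

Emit:
servo_tool(increments=[[[0,0,0.15],[0,0,0]],[[0,0,0.1],[0,0,0]],[[0,0,0],[0,0,0]]])

```text
clock: 18.32
tool_pos: [0.5606, -0.2578, 0.061]
ee_rot: [-3.139, 0.132, 0.001]
contact_force: [-0.4, 0.2, -8.9]
finger_gap: 0.644
gripper_force: 66.7
```

Emit:
servo_tool(increments=[[[0,0,0.1],[0,0,0]],[[0,0,0.08],[0,0,0]],[[0,0,0],[0,0,0]]])

```text
clock: 18.7
tool_pos: [0.5609, -0.2579, 0.0567]
ee_rot: [-3.139, 0.131, 0.0]
contact_force: [0.3, -1.0, -8.2]
finger_gap: 0.65
gripper_force: 66.8
```

Emit:
servo_tool(increments=[[[0,0,0.04],[0,0,0]],[[0,0,0.02],[0,0,0]],[[0,0,0],[0,0,0]]])

```text
clock: 19.08
tool_pos: [0.5611, -0.258, 0.0565]
ee_rot: [3.138, -0.132, 0.001]
contact_force: [-4.3, 1.5, 6.7]
finger_gap: 0.646
gripper_force: 67.8
```

The cup bottomed out at the expected height. I'll release it and retreat straight up.

Emit:
servo_tool(increments=[[[0,0,0],[0,0,0]],[[0,0,0],[0,0,0]],[[0,0,0],[0,0,0]],[[0,0,0],[0,0,0]]], gripper=1)

```text
clock: 19.58
tool_pos: [0.561, -0.258, 0.0553]
ee_rot: [3.139, -0.132, 0.001]
contact_force: [0.0, -1.3, 0.6]
finger_gap: 0.997
gripper_force: 0.0
```

Emit:
servo_tool(increments=[[[0,0,-0.3],[0,0,0]],[[0,0,-0.6],[0,0,0]],[[0,0,-1],[0,0,0]],[[0,0,-1],[0,0,0]],[[0,0,-1],[0,0,0]]])

```text
clock: 20.2
tool_pos: [0.5611, -0.258, 0.1549]
ee_rot: [3.138, -0.132, 0.002]
contact_force: [1.1, 0.0, -0.2]
finger_gap: 1.0
gripper_force: 0.0
```

Emit:
servo_tool(increments=[[[0,0,-1],[0,0,0]],[[0,0,-1],[0,0,0]],[[-1,0,0],[0,0,0]],[[-1,0,0],[0,0,0]],[[0,0,0],[0,0,0]]])

```text
clock: 20.82
tool_pos: [0.51, -0.2542, 0.2041]
ee_rot: [3.138, -0.133, 0.001]
contact_force: [0.4, 0.4, -0.6]
finger_gap: 0.997
gripper_force: 0.0
```

```bash
python3 - <<'E'
from h import *
c=snap('wrist');s=snap('scene');print(get_obs()['tool_pos'])
for n,W in(('wrist',c['W']),('scene',s['W'])):
    z=W[...,2];d=np.hypot(W[...,0]-.5605,W[...,1]+.2577)
    for nm,lo,hi in(('flange',.048,.058),('head',.063,.09)):
        P=W[(d<.034)&(z>lo)&(z<hi)]
        if len(P)>5:print(n,nm,len(P),cv2.minEnclosingCircle(P[:,:2].astype(np.float32)),np.percentile(P[:,2],[50,98]))
save('s7.png',np.hstack([cv2.resize(s['img'][100:300,100:350],(400,320),interpolation=2),cv2.resize(c['img'],(400,320))]))
E
```

```text
[ 0.51187268 -0.25395625  0.20391521]
wrist head 218 ((0.5620408058166504, -0.2585545778274536), 0.027772771194577217) [0.08828232 0.08967456]
scene flange 91 ((0.5609157681465149, -0.2609453797340393), 0.027949348092079163) [0.05298122 0.05782541]
scene head 297 ((0.5612563490867615, -0.26182180643081665), 0.027737770229578018) [0.07882974 0.08985552]
```

View pics/s7.png

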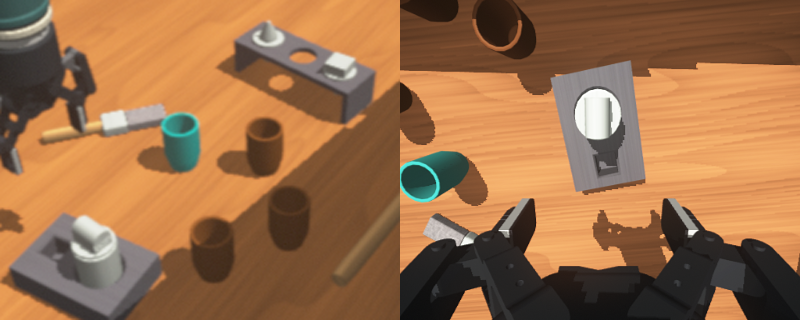

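Both views show the cup with the die upright in the round well, at (97,255) in the left half and (598,115) in the right half. The rim is at about 0.088 m, as expected for fully home. The other two dies still hang in the rack and the gripper is clear.

```bash
python3 -c "
from workcell import *
print(sign_off())"
```

```text
the job is handed in; nothing more can be done
None
```

The job is handed in: the ridged die is seated in the steel cup, the cup stands upright and fully home in the round well, and the other two dies still hang in the rack.

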